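# Brake the turning lathe's spindle, then hold its belt guard just below the balance point

## Task

The lathe is switched off and I want to get at the belt: pull the red-gripped spindle brake lever towards you through its whole stroke, then ease it slowly back to rest without letting it snap. Next take the yellow belt guard by its black knob and raise it until it is past its balance point and wants to rise by itself, but do not let it fly up to its stop; then bring it back down, without dropping it, and finish still gripping the knob, holding the guard steady just below the balance point, where it would fall shut if you let go. Leave the tools and turned pieces lying about as they are.

Things in the scene. Friction and masses are not known exactly. Their poses are not given: they have to be found in the camera images.
- lathe: Small bed-less wood-turning lathe, bolted down: green box base 250 x 270 mm over its foot, 90 mm high, two blue bearings on top (162 mm high), spindle along y at 126 mm height. Origin: on the bench under the base's middle. x points to its rear (away from the robot), y to the outboard end with brake drum and lever, z up. It does not move.
- brake (a joint): Spindle brake lever's angle in rad: 0 = at rest, leaning 0.35 rad to the rear of upright; grows as the grip is pulled towards the robot (lathe's -x) to the stop at 0.70, leaning 0.35 rad forward. Turns about the lathe's y axis through point lever_pivot. A spring pulls it back: about 5 N at the grip at rest, 8 N at full stroke; let go, it snaps back.
- lever_grip (a point): Middle of the lever's red round grip, 24 mm in diameter, 82 mm long along the lever; 150 mm from the pivot, 27 mm below the grip's rounded top. At rest it is 203 mm above the bench, at x = 21 mm, y = 178 mm in the lathe's frame. Free space on both sides of it (lathe's +y and -y).
- lever_pivot (a point): Point on the brake lever's pivot axis, in the lever's plane: x = -30 mm, y = 178 mm, z = 62 mm in the lathe's frame.
- guard (a joint): Belt guard's angle in rad: 0 = shut, grows as its front is raised, 1.45 = thrown open at its stop. Turns about the lathe's y axis through point guard_hinge. A spring carries part of its weight; the balance point is at 0.85 rad. Below, it falls shut by itself (3 N at the knob when shut, fading to nothing at the balance point); above, it rises by itself to the stop.
- guard_knob (a point): Centre of the black ball knob, 34 mm in diameter, 44 mm out on a 12 mm stem that points 45 degrees up and forward (-x) from the yellow guard's slanted brow; 186 mm from the hinge line. Guard shut: 199 mm above the bench, x = -79 mm, y = 0 in the lathe's frame; the line from hinge to knob rises 0.29 rad. At the balance point: 314 mm above the bench. Guard: 116 mm wide, 185 mm high.
- guard_hinge (a point): Middle of the guard's hinge line at the rear: x = 100 mm, y = 0, z = 145 mm in the lathe's frame. It does not move.
- chuck_blank (a point): Middle of the wood blank in the lathe's chuck, 78 mm in diameter, 85 mm long along y, top 166 mm high, fixed; x = 0, y = -214 mm in the lathe's frame. The tool rest stands in front of it (to x = -105 mm, 155 mm high). Not used.
- motor (a point): Middle of the lathe's blue motor, 124 mm in diameter, 190 mm long along y, its terminal box 163 mm high; x = 200 mm, y = 150 mm in the lathe's frame. Beside it, behind the base, stands the green belt housing, 134 mm high. Not used.
- gouge: Turning gouge with a dark wood handle, lying on the bench, 330 mm long, 31 mm high, lying along its x; origin on the bench at 170 mm from the handle's end. Leave alone.
- skew: Skew chisel with a light wood handle, lying on the bench, 340 mm long, 31 mm high, along its x; origin on the bench at 170 mm from the handle's end. Leave alone.
- blank_a_mid (a point): Middle of a standing wood blank, a cylinder 72 mm in diameter and 100 mm high. Leave alone.
- blank_b_mid (a point): Middle of a standing wood blank, a cylinder 60 mm in diameter and 130 mm high. Leave alone.
- doll_mid (a point): Half-way up a standing turned wooden doll with a round head, 55 mm in diameter and 139 mm high. Leave alone.
- wax_mid (a point): Middle of an amber wax jar with steel cap, 68 mm in diameter and 65 mm high. Leave alone.

How it is judged:
By the outcome, as a careful person would: the job done as asked, in the order asked, and still so for the second after the job is handed in, while the arm keeps its last pose, push and grip.
It also fails if it takes over 69 s, if anything falls off the work surface, if the arm or the gripper's body presses on something with over 40 N, if the wrist force passes 120 N, or if a joint passes its speed limit or range.

## Robot

A 6-joint arm with a two-finger parallel gripper is mounted at the origin on the work surface. World frame = base frame: x ahead of the robot, y to its left, z up, the work surface at z = 0. Lengths are in m, angles in rad, forces in N, time in s.
With the tool pointing down it reaches from about 0.375 to 0.975 m from the base axis. Payload 3.8 kg.
Tool frame: the origin (TCP) lies midway between the tips of the shut fingers; the grasp point (between the pads) lies 19 mm behind it; z points along the fingers, y is the line along which they close (so a half turn about z gives the same grasp; the last joint's range is limited). The gripper opens to 85 mm and grips with 20 to 120 N. Pads are 22 mm wide; open, the fingers measure 114 mm over their backs; the gripper's body (76 mm by 85 mm) begins 54 mm behind the grasp point. The pads swing forward as they close: fully open they stand 13 mm farther back than shut.
Start: joints at [-1.3, 0.264, 1.604, -0, 1.274, -0.037], TCP at [0.204, -0.643, 0.231] pointing down, gripper open.
Joint ranges: [-2.63, 2.63], [-0.94, 2.18], [0.31, 2.57], [-1.31, 4.45], [0, 2.66], [-2.55, 2.55]. Speed limits (rad/s): [2.57, 2.57, 3.14, 3.14, 3.14, 3.14].

## Interface

Orientations are given as a rotation vector (axis times angle).
In Python, from workcell import sensors, viewer, job gives the robot as it stands.
- The arm moves only by the shell command python3 -m inch 'ROWS' [FORCE]. ROWS is JSON, one flat list of numbers, 7 for each row, row after row: the shift along the tool's x, y, z in mm, then the turn, a rotation vector about the tool's x, y, z in degrees, then the finger opening in mm, from 0 to 85.4. A call has exactly 8 rows; each row shifts and turns the commanded pose from where the row before left it, along the tool's axes as they then stand; what a row does not reach is not made up. A row lasts 1/10 s, in which the tool goes at most 50 mm and 8.59 degrees, less where a joint would pass 70% of its speed; a pose out of reach is approached as far as the arm can. A call is refused whole if a number of a shift passes 50 or a number of a turn 8.59, either way. A call with a gripper value outside its range is refused whole. The fingers move at their own pace and stop on an object; FORCE is the grip in N (left out, the last holds). Time passes only in rows, so rows that do not move let the fingers close, or fill a call up. It gives the time, the measured TCP pose, the force, the opening and the grip force at its end, in the units of the state.
- sensors.read_state(): the state, without advancing time (a new reading comes with each control period).
- viewer.read_camera(name): name is "scene" or "top"; returns the picture (400x640x3 uint8, red, green, blue); there is no depth.
- viewer.camera_params(name): a dict with "K" (3x3 intrinsics, pixels), "k1" (the pictures are not rectified: a ray, as slopes to the right and down, at radius r is drawn at 1 + k1 r^2 times it, then the intrinsics apply), "world_to_cam" (4x4, takes a point from world to camera coordinates). Camera axes: x right, y down, z forward; pixel columns grow to the right and rows downward; lengths in m; the calibration is good to about 2 mm. A picture is of the moment at which its call begins. camera_params takes no time and is no camera call.
- job.finish_job(): hands the job in; it is judged then, once.
The state is a dict: "time": time; "q": joint angles; "joint_vel": joint speeds; "joint_torque": joint torques, N m; "tool_pos": TCP position; "tcp_rot": TCP orientation; "wrist_force": force on the tool from outside, world axes, zero at the start; "torque": the same for the moment, N m; "width": opening from 0.0 (shut) to 1.0 (fully open); "grip_force": force on a finger pad.
Only numpy, scipy, OpenCV 4.12 (cv2) and the standard library are available. Lean on these libraries where they do the work, as an engineer would, in place of code of your own. Each camera call takes 0.05 s, during which the arm holds its last target. There are 200 camera calls.

## Working session

There is one attempt and no reset: what is moved stays moved. The work goes in short steps, Python scripts to look and compute and a shell command to move; the robot and the scene stay as the last step left them, time stands still between calls to the robot, and variables do not carry over. Pictures are saved under pics/ and viewed, at most 10 in all, crops included, and the job is handed in when it is done.

```bash
ls; mkdir -p pics; cat > h.py <<'E'
import numpy as np,cv2
from workcell import sensors,viewer,job
from scipy.spatial.transform import Rotation as R
def ray(cam,u,v):
    p=viewer.camera_params(cam);K=np.array(p["K"]);T=np.array(p["world_to_cam"])
    d=cv2.undistortPoints(np.array([[[u,v]]],float),K,np.array([p["k1"],0,0,0,0.]))[0,0]
    o=-T[:3,:3].T@T[:3,3];r=T[:3,:3].T@np.array([d[0],d[1],1]);return o,r/np.linalg.norm(r)
def onz(cam,u,v,z):
    o,r=ray(cam,u,v);return o+r*(z-o[2])/r[2]
def proj(cam,P):
    p=viewer.camera_params(cam);T=np.array(p["world_to_cam"])
    return cv2.projectPoints(np.array(P,float).reshape(-1,1,3),cv2.Rodrigues(T[:3,:3])[0],T[:3,3],np.array(p["K"]),np.array([p["k1"],0,0,0,0.]))[0][:,0]
def tri(a,b):
    (o1,r1),(o2,r2)=a,b
    A=np.stack([r1,-r2],1);s=np.linalg.lstsq(A,o2-o1,rcond=None)[0]
    p,q=o1+s[0]*r1,o2+s[1]*r2;return (p+q)/2,np.linalg.norm(p-q)
E
python3 - <<'E'
from h import *
for c in("scene","top"):
    im=viewer.read_camera(c);cv2.imwrite(f"pics/{c}0.png",im[...,::-1])
    p=viewer.camera_params(c);T=np.array(p["world_to_cam"]);print(c,np.round(-T[:3,:3].T@T[:3,3],3),np.round(T[2,:3],2))
print(sensors.read_state())
E
```

```text
pics
scene [0.948 0.342 0.928] [-0.4  -0.38 -0.83]
top [ 0.435 -0.007  1.311] [ 0.14  0.02 -0.99]
{'time': 0.1, 'q': array([-1.29992931e+00,  2.64693041e-01,  1.60524959e+00, -1.38874262e-05,
        1.27369310e+00, -3.68891173e-02]), 'joint_vel': array([ 0.00016158, -0.00106297, -0.00252707,  0.00098108, -0.00068595,
        0.00217627]), 'joint_torque': array([ 6.35240813e-04, -5.16706932e+01, -3.68590343e+01, -4.30509363e-05,
        6.36334356e-03, -5.57358806e-05]), 'tool_pos': array([ 0.20429491, -0.64264584,  0.2300697 ]), 'tcp_rot': array([-3.10246734e+00, -4.81212239e-01,  3.95046684e-04]), 'wrist_force': array([ 0.38590229, -0.01517226, -0.55655263]), 'torque': array([0.04984943, 0.01545321, 0.02922262]), 'grip_force': 0.0, 'width': 1.0008961618413137}
```

View pics/scene0.png

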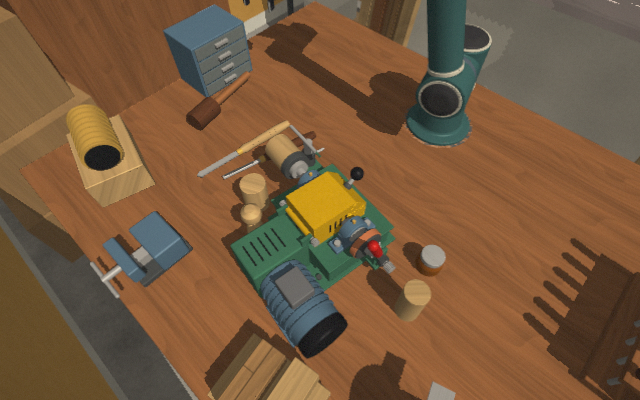

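View pics/top0.png

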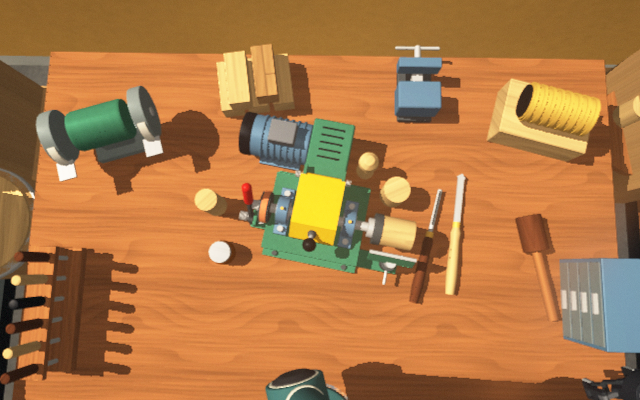

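The top view shows the knob at about (309,244) and the red grip at (247,193). In the scene view the knob is at (358,173) and the grip at (375,249). The wax jar (221,252) and a blank (208,201) stand near the lever.

```bash
python3 - <<'E'
from h import *
pts={}
for c,kc,rc in(("scene",(358,173),(375,249)),("top",(309,244),(247,193))):
    im=cv2.imread(f"pics/{c}0.png");h=cv2.cvtColor(im,cv2.COLOR_BGR2HSV).astype(int)
    red=((h[...,0]<6)|(h[...,0]>174))&(h[...,1]>190)&(h[...,2]>90)
    blk=(im.max(2)<50)
    for n,m,cc in(("red",red,rc),("blk",blk,kc)):
        w=np.zeros_like(m);w[cc[1]-20:cc[1]+20,cc[0]-20:cc[0]+20]=1
        k,l,st,ce=cv2.connectedComponentsWithStats((m&w).astype(np.uint8))
        i=1+np.argmax(st[1:,4]);print(c,n,st[i],ce[i]);pts[c,n]=ce[i]
for n in("red","blk"):
    print(n,tri(ray("scene",*pts["scene",n]),ray("top",*pts["top",n])), onz("top",*pts["top",n],.2),onz("scene",*pts["scene",n],.2))
# base foot corners/yellow
k=onz("top",*pts["top","blk"],.199);g=onz("top",*pts["top","red"],.203)
d=(g-k)[:2];yaw=np.arctan2(d[1],d[0])-np.arctan2(.178,.1);print("len",np.hypot(*d),np.hypot(.178,.1),"yaw",yaw)
for (u,v,z) in((205,200,.13),(221,252,.065),(368,161,.13),(396,190,.1)):print(onz("top",u,v,z))
S=[cv2.imread("pics/scene0.png")[130:310,300:460],cv2.imread("pics/top0.png")[150:290,190:430]]
cv2.imwrite("pics/crop.png",np.hstack([cv2.resize(S[0],(400,450),interpolation=2),cv2.resize(S[1],(400,450),interpolation=2)]))
E
```

```text
scene red [368 240  14  17 147] [374.75510204 248.23129252]
scene blk [351 167  12  13 120] [356.425      173.23333333]
top red [242 183  11  21 170] [246.87058824 193.19411765]Traceback (most recent call last):
  File "<stdin>", line 10, in <module>
    return _wrapfunc(a, 'argmax', axis=axis, out=out, **kwds)
    return bound(*args, **kwds)
ValueError: attempt to get argmax of an empty sequence
```

```bash
python3 - <<'E'
from h import *
pts={}
for c,kc,rc in(("scene",(358,173),(375,249)),("top",(309,244),(247,193))):
    im=cv2.imread(f"pics/{c}0.png");h=cv2.cvtColor(im,cv2.COLOR_BGR2HSV).astype(int)
    red=((h[...,0]<6)|(h[...,0]>174))&(h[...,1]>190)&(h[...,2]>90)
    blk=(im.max(2)<70)
    for n,m,cc,q in(("red",red,rc,20),("blk",blk,kc,10)):
        w=np.zeros_like(m);w[cc[1]-q:cc[1]+q,cc[0]-q:cc[0]+q]=1
        k,l,st,ce=cv2.connectedComponentsWithStats((m&w).astype(np.uint8))
        i=1+np.argmax(st[1:,4]);x,y,ww,hh=st[i,:4];print(c,n,st[i],ce[i]);pts[c,n]=np.array([x+(ww-1)/2,y+(hh-1)/2])
for n in("red","blk"):
    print(n,tri(ray("scene",*pts["scene",n]),ray("top",*pts["top",n])), onz("top",*pts["top",n],.2),onz("scene",*pts["scene",n],.2))
k=onz("top",*pts["top","blk"],.199);g=onz("top",*pts["top","red"],.203)
d=(g-k)[:2];yaw=np.arctan2(d[1],d[0])-np.arctan2(.178,.1);print("len",np.hypot(*d),np.hypot(.178,.1),"yaw",yaw)
for (u,v,z) in((205,200,.13),(221,252,.065),(368,161,.13),(396,190,.1)):print(onz("top",u,v,z))
S=[cv2.imread("pics/scene0.png")[130:310,300:460],cv2.imread("pics/top0.png")[150:290,190:430]]
cv2.imwrite("pics/crop.png",np.hstack([cv2.resize(S[0],(400,450),interpolation=2),cv2.resize(S[1],(400,450),interpolation=2)]))
E
```

```text
scene red [368 240  14  17 147] [374.75510204 248.23129252]
scene blk [351 167  12  13 136] [356.51470588 173.18382353]
top red [242 183  11  21 170] [246.87058824 193.19411765]
top blk [303 239  13  12 109] [309.10091743 244.62385321]
red (array([0.61021873, 0.18336599, 0.19110439]), np.float64(0.000828449514567149)) [0.60861537 0.18220545 0.2       ] [0.61452091 0.18494408 0.2       ]
blk (array([0.484584  , 0.02502213, 0.19846577]), np.float64(0.00034997419904359017)) [0.48461458 0.02483358 0.2       ] [0.48545953 0.02583368 0.2       ]
len 0.19961425577051783 0.20416659863944445 yaw -0.15515048114049945
[0.59848063 0.30449615 0.13      ]
[0.46457875 0.26935344 0.065     ]
[ 0.71235708 -0.12436202  0.13      ]
[ 0.64088797 -0.20328745  0.1       ]
```

View pics/crop.png

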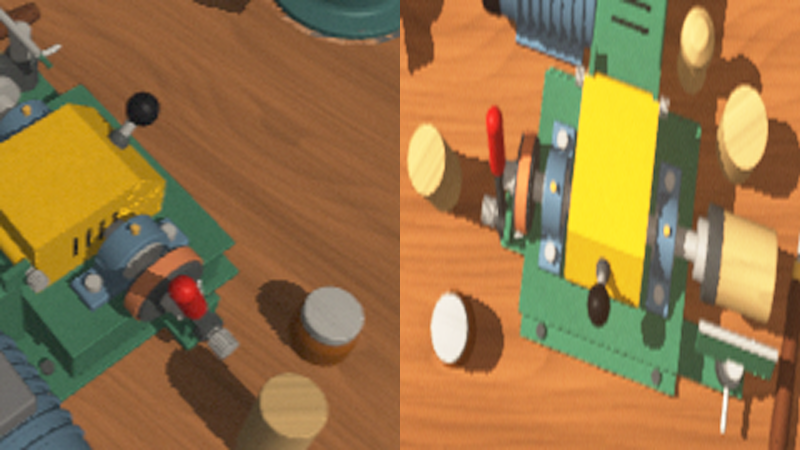

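```bash
python3 -m inch '[0,0,-21,0,0,0,60,0,0,-21,0,0,0,60,0,0,-21,0,0,0,60,0,0,-21,0,0,0,60,0,0,-21,0,0,0,60,0,0,-21,0,0,0,60,0,0,-21,0,0,0,60,0,0,-21,0,0,0,60]' 40
python3 -m inch '[28,-27,0,0,0,0,60,28,-27,0,0,0,0,60,28,-27,0,0,0,0,60,28,-27,0,0,0,0,60,28,-27,0,0,0,0,60,28,-27,0,0,0,0,60,28,-27,0,0,0,0,60,28,-27,0,0,0,0,60]'
python3 -m inch '[28,-27,0,0,0,0,60,28,-27,0,0,0,0,60,28,-27,0,0,0,0,60,28,-27,0,0,0,0,60,28,-27,0,0,0,0,60,28,-27,0,0,0,0,60,28,-27,0,0,0,0,60,28,-27,0,0,0,0,60]'
python3 -m inch '[28,-27,0,0,0,0,60,28,-27,0,0,0,0,60,28,-27,0,0,0,0,60,28,-27,0,0,0,0,60,28,-27,0,0,0,0,60,28,-27,0,0,0,0,60,28,-27,0,0,0,0,60,28,-27,0,0,0,0,60]'
python3 -m inch '[0,0,0,0,0,-8.5,60,0,0,0,0,0,-8.5,60,0,0,0,0,0,-8.5,60,0,0,0,0,0,-8.5,60,0,0,0,0,0,-8.5,60,0,0,0,0,0,-8.5,60,0,0,0,0,0,-8.5,60,0,0,0,0,0,-8.5,60]'
python3 -m inch '[0,0,0,0,0,-8.5,60,0,0,0,0,0,-8.5,60,0,0,0,0,0,-8.5,60,0,0,0,0,0,-8.5,60,0,0,0,0,0,-8.5,60,0,0,0,0,0,-8.5,60,0,0,0,0,0,-8.5,60,0,0,0,0,0,-8.5,60]'
cat > w.py <<'E'
from h import *
import sys
# lathe frame
yaw=-0.178;O=np.array([.5624,.0110,0]);RL=R.from_euler('z',yaw).as_matrix()
def tgt(p,t): # TCP point in lathe frame (m), tool tilt t about +tool y from straight down
    Rt=RL@np.diag([-1,1,-1.])@R.from_euler('y',t).as_matrix();return O+RL@np.array(p),Rt
def lever(a,L): # lever angle a, TCP at L from the pivot
    th=.35-a;return tgt([-.03+L*np.sin(th),.178,.062+L*np.cos(th)],th)
def guard(a,t,back=0): # TCP for grasp point on knob
    f=.29+a;P,Rt=tgt([.1-.186*np.cos(f),0,.145+.186*np.sin(f)],t);return P+Rt[:,2]*(.019-back),Rt
def delta(T):
    s=sensors.read_state();C=R.from_rotvec(s["tcp_rot"]).as_matrix()
    np.set_printoptions(suppress=True,precision=2)
    print("t",round(s["time"],2),"pos",s["tool_pos"].round(4),"q",s["q"].round(2),"F",s["wrist_force"].round(1),"grip",round(s["grip_force"],1),"w",round(s["width"]*85.4,1))
    print("shift mm",C.T@(T[0]-s["tool_pos"])*1e3,"turn deg",np.degrees(R.from_matrix(C.T@T[1]).as_rotvec()))
    L=RL.T@(s["tool_pos"]-O);g=RL.T@(s["tool_pos"]-.019*C[:,2]-O)
    print("grasp in lathe",g*1e3,"tool z tilt deg",np.degrees(np.arctan2(-(RL.T@C[:,2])[0],-C[2,2])),
      "lever est",.35-np.arctan2(g[0]+.03,g[2]-.062),"R",np.hypot(g[0]+.03,g[2]-.062),"guard est",np.arctan2(g[2]-.145,.1-g[0])-.29,"R",np.hypot(g[2]-.145,.1-g[0]))
E
python3 -c "
from w import *
delta(lever(0,.24))"
```

```text
time: 0.9
tool_pos: [0.2044, -0.643, 0.3993]
tcp_rot: [-3.103, -0.481, 0.0]
wrist_force: [-0.6, -0.0, 0.4]
width: 0.702
grip_force: 0.0
time: 1.7
tool_pos: [0.3528, -0.3679, 0.3988]
tcp_rot: [-3.104, -0.481, 0.0]
wrist_force: [0.9, -0.2, 0.7]
width: 0.707
grip_force: 0.0
time: 2.5
tool_pos: [0.5008, -0.0943, 0.3988]
tcp_rot: [-3.104, -0.482, 0.001]
wrist_force: [0.7, -0.4, -0.6]
width: 0.706
grip_force: 0.0
time: 3.3
tool_pos: [0.6489, 0.1793, 0.3985]
tcp_rot: [3.104, 0.482, -0.002]
wrist_force: [0.7, 0.0, 0.1]
width: 0.707
grip_force: 0.0
time: 4.1
tool_pos: [0.6483, 0.1778, 0.3984]
tcp_rot: [-2.297, -2.142, 0.002]
wrist_force: [-0.4, 0.0, -0.1]
width: 0.703
grip_force: 0.0
time: 4.9
tool_pos: [0.6483, 0.1778, 0.3984]
tcp_rot: [-0.707, -3.06, 0.001]
wrist_force: [-0.6, -0.2, 0.2]
width: 0.706
grip_force: 0.0
t 4.9 pos [0.65 0.18 0.4 ] q [ 0.23  0.21  1.37 -0.    1.56 -0.89] F [-0.6 -0.2  0.2] grip 0.0 w 60.3
shift mm [  2.16  -1.97 110.98] turn deg [  2.72  19.85 -15.66]
grasp in lathe [ 55.08 179.38 417.42] tool z tilt deg 0.07640536190082785 lever est 0.1150391263330097 R 0.3654639040064288 guard est 1.1173821534067738 R 0.2761005415438629
```

```bash
python3 -m inch '[0,0,0,0,0,-8,60,0,0,0,0,0,-7.9,60,0,0,0,0,6.7,0,60,0,0,0,0,6.7,0,60,0,0,0,0,6.6,0,60,-12,0,25,0,0,0,60,-12,0,25,0,0,0,60,-12,0,25,0,0,0,60]'
python3 - <<'E'
from w import *
delta(lever(0,.24))
im=viewer.read_camera("scene")[130:310,300:460];im2=viewer.read_camera("top")[150:290,190:430]
cv2.imwrite("pics/c1.png",np.hstack([cv2.resize(im,(400,450),interpolation=2),cv2.resize(im2,(400,450),interpolation=2)])[...,::-1])
E
```

```text
time: 5.7
tool_pos: [0.657, 0.1761, 0.3143]
tcp_rot: [-0.255, -2.781, -0.044]
wrist_force: [0.0, 0.0, 0.5]
width: 0.699
grip_force: 0.0
t 5.7 pos [0.66 0.18 0.31] q [ 0.17  0.46  1.23  0.12  1.78 -1.22] F [0.  0.  0.5] grip 0.0 w 59.7
shift mm [ 1.65 -1.31 29.14] turn deg [ 0.07 -0.02 -0.28]
grasp in lathe [ 70.37 179.24 332.1 ] tool z tilt deg 20.07208673944844 lever est -0.00579300615214795 R 0.28814391633619996 guard est 1.1237355787742995 R 0.18942925095928617
```

View pics/c1.png

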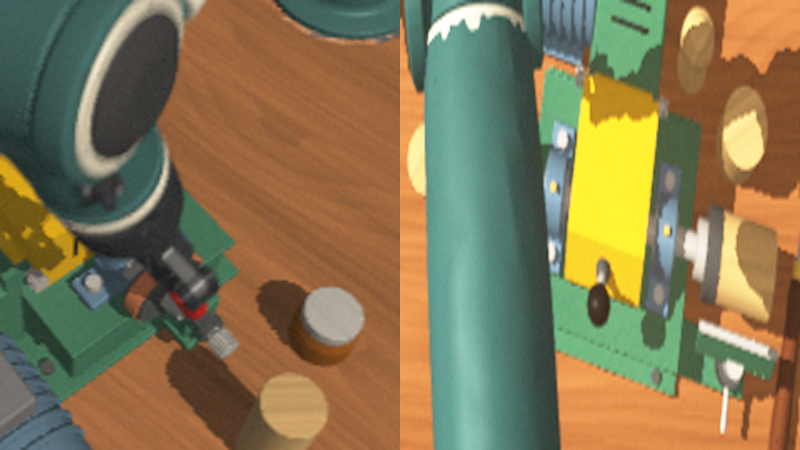

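The gripper stands over the red grip (left crop, around (190,300)), with the lever leading straight out between the fingers. I can descend along the lever.

```bash
python3 -m inch '[1.6,-1.3,16,0,0,0,60,0,0,16,0,0,0,60,0,0,16,0,0,0,60,0,0,16,0,0,0,60,0,0,16,0,0,0,60,0,0,16,0,0,0,60,0,0,16,0,0,0,60,0,0,16,0,0,0,60]'
python3 -m inch '[0,0,9,0,0,0,60,0,0,0,0,0,0,50,0,0,0,0,0,0,40,0,0,0,0,0,0,32,0,0,0,0,0,0,26,0,0,0,0,0,0,22,0,0,0,0,0,0,18,0,0,0,0,0,0,15]' 45
python3 -c "
from w import *
delta(lever(0,.131))"
```

```text
time: 6.6
tool_pos: [0.6117, 0.1835, 0.1964]
tcp_rot: [-0.255, -2.783, -0.045]
wrist_force: [0.7, 0.6, -1.2]
width: 0.704
grip_force: 0.0
time: 7.4
tool_pos: [0.6097, 0.1842, 0.1894]
tcp_rot: [-0.255, -2.784, -0.046]
wrist_force: [1.6, 2.5, 4.0]
width: 0.268
grip_force: 44.1
t 7.4 pos [0.61 0.18 0.19] q [ 0.19  0.43  1.5   0.12  1.54 -1.23] F [1.6 2.5 4. ] grip 44.1 w 22.9
shift mm [-0.56 -0.86  4.36] turn deg [ 0.16  0.17 -0.24]
grasp in lathe [ 22.34 178.8  207.22] tool z tilt deg 19.880963103117928 lever est 0.00407023112139443 R 0.15436389786576732 guard est 0.38546125927302416 R 0.09951018168583531
```

```bash
python3 -m inch '[3,0,0,0,-1.25,0,15,3,0,0,0,-1.25,0,15,3,0,0,0,-1.25,0,15,3,0,0,0,-1.25,0,15,3,0,0,0,-1.25,0,15,3,0,0,0,-1.25,0,15,3,0,0,0,-1.25,0,15,3,0,0,0,-1.25,0,15]'
python3 -m inch '[3,0,0,0,-1.25,0,15,3,0,0,0,-1.25,0,15,3,0,0,0,-1.25,0,15,3,0,0,0,-1.25,0,15,3,0,0,0,-1.25,0,15,3,0,0,0,-1.25,0,15,3,0,0,0,-1.25,0,15,3,0,0,0,-1.25,0,15]'
python3 -c "
from w import *
delta(lever(0.35,.135))"
```

```text
time: 8.2
tool_pos: [0.5874, 0.1882, 0.1954]
tcp_rot: [-0.271, -2.96, -0.025]
wrist_force: [5.5, 1.0, 0.8]
width: 0.27
grip_force: 44.3
time: 9.0
tool_pos: [0.5639, 0.1924, 0.1974]
tcp_rot: [0.286, 3.124, 0.001]
wrist_force: [6.4, 0.2, -0.2]
width: 0.27
grip_force: 44.0
t 9.0 pos [0.56 0.19 0.2 ] q [ 0.29  0.14  1.82 -0.    1.18 -1.1 ] F [ 6.4  0.2 -0.2] grip 44.0 w 23.1
shift mm [-0.64 -0.79  0.35] turn deg [ 0.06  0.28 -0.26]
grasp in lathe [-30.73 178.78 216.35] tool z tilt deg -0.2760777852027858 lever est 0.3547354536572281 R 0.15435329330442338 guard est 0.2096047976756245 R 0.14893495757500866
```

Tracking well. Continue to the stop.

```bash
python3 -m inch '[3,0,0,0,-1.25,0,15,3,0,0,0,-1.25,0,15,3,0,0,0,-1.25,0,15,3,0,0,0,-1.25,0,15,3,0,0,0,-1.25,0,15,3,0,0,0,-1.25,0,15,3,0,0,0,-1.25,0,15,3,0,0,0,-1.25,0,15]'
python3 -m inch '[3,0,0,0,-1.25,0,15,3,0,0,0,-1.25,0,15,3,0,0,0,-1.25,0,15,3,0,0,0,-1.25,0,15,3,0,0,0,-1.25,0,15,3,0,0,0,-1.25,0,15,3,0,0,0,-1.25,0,15,0,0,0,0,0,0,15]'
python3 -c "
from w import *
delta(lever(0.70,.135))"
```

```text
time: 9.8
tool_pos: [0.5404, 0.1966, 0.1951]
tcp_rot: [0.269, 2.951, -0.023]
wrist_force: [8.2, 0.8, -4.4]
width: 0.271
grip_force: 44.3
time: 10.6
tool_pos: [0.5196, 0.2003, 0.1895]
tcp_rot: [0.254, 2.8, -0.042]
wrist_force: [11.5, 0.3, -8.9]
width: 0.27
grip_force: 44.6
t 10.6 pos [0.52 0.2  0.19] q [ 0.44 -0.09  2.11 -0.25  0.87 -0.81] F [11.5  0.3 -8.9] grip 44.6 w 23.1
shift mm [ 0.83 -0.73  0.48] turn deg [-0.04 -1.1  -0.15]
grasp in lathe [-81.83 178.74 207.51] tool z tilt deg -18.95063602456416 lever est 0.6921584916086714 R 0.15446717017022718 guard est 0.041145650934528044 R 0.19227312271402305
```

```bash
python3 -m inch '[1,0,0,0,-0.4,0,15,1,0,0,0,-0.4,0,15,1,0,0,0,-0.4,0,15,1,0,0,0,-0.2,0,15,0,0,0,0,0,0,15,0,0,0,0,0,0,15,0,0,0,0,0,0,15,0,0,0,0,0,0,15]'
python3 -c "
from w import *
delta(lever(0.70,.135))"
```

```text
time: 11.4
tool_pos: [0.5178, 0.2006, 0.1889]
tcp_rot: [0.251, 2.774, -0.045]
wrist_force: [17.7, -1.4, -9.3]
width: 0.27
grip_force: 44.9
t 11.4 pos [0.52 0.2  0.19] q [ 0.45 -0.11  2.12 -0.28  0.85 -0.78] F [17.7 -1.4 -9.3] grip 44.9 w 23.1
shift mm [-1.07 -0.72  0.47] turn deg [-0.04  0.41 -0.15]
grasp in lathe [-84.09 178.74 206.69] tool z tilt deg -20.462845335973633 lever est 0.7077835873017413 R 0.15446853232132607 guard est 0.03332367246836798 R 0.1941549349399003
```

```bash
python3 -m inch '[1,0,0,0,-0.1,0,15,1,0,0,0,-0.1,0,15,1,0,0,0,0,0,15,0,0,0,0,0,0,15,0,0,0,0,0,0,15,-1,0,0,0,0,0,15,-1,0,0,0,0.1,0,15,-1,0,0,0,0.1,0,15]'
for i in 1; do python3 -c "
from w import *
delta(lever(0.70,.135))"; done
python3 -m inch '[-2,0,0,0,0.84,0,15,-2,0,0,0,0.84,0,15,-2,0,0,0,0.84,0,15,-2,0,0,0,0.84,0,15,-2,0,0,0,0.84,0,15,-2,0,0,0,0.84,0,15,-2,0,0,0,0.84,0,15,-2,0,0,0,0.84,0,15]'
python3 -m inch '[-2,0,0,0,0.84,0,15,-2,0,0,0,0.84,0,15,-2,0,0,0,0.84,0,15,-2,0,0,0,0.84,0,15,-2,0,0,0,0.84,0,15,-2,0,0,0,0.84,0,15,-2,0,0,0,0.84,0,15,-2,0,0,0,0.84,0,15]'
python3 -m inch '[-2,0,0,0,0.84,0,15,-2,0,0,0,0.84,0,15,-2,0,0,0,0.84,0,15,-2,0,0,0,0.84,0,15,-2,0,0,0,0.84,0,15,-2,0,0,0,0.84,0,15,-2,0,0,0,0.84,0,15,-2,0,0,0,0.84,0,15]'
python3 -m inch '[-2,0,0,0,0.84,0,15,-2,0,0,0,0.84,0,15,-2,0,0,0,0.84,0,15,-2,0,0,0,0.84,0,15,-2,0,0,0,0.84,0,15,-2,0,0,0,0.84,0,15,-2,0,0,0,0.84,0,15,-2,0,0,0,0.84,0,15]'
python3 -m inch '[-2,0,0,0,0.84,0,15,-2,0,0,0,0.84,0,15,-2,0,0,0,0.84,0,15,-2,0,0,0,0.84,0,15,-2,0,0,0,0.84,0,15,-2,0,0,0,0.84,0,15,-2,0,0,0,0.84,0,15,-2,0,0,0,0.84,0,15]'
python3 -c "
from w import *
delta(lever(0.0,.135))"
```

```text
time: 12.2
tool_pos: [0.5179, 0.2006, 0.1889]
tcp_rot: [0.252, 2.774, -0.045]
wrist_force: [15.1, -0.4, -9.0]
width: 0.267
grip_force: 46.4
t 12.2 pos [0.52 0.2  0.19] q [ 0.45 -0.11  2.12 -0.28  0.85 -0.78] F [15.1 -0.4 -9. ] grip 46.4 w 22.8
shift mm [-0.96 -0.7   0.45] turn deg [-0.04  0.39 -0.18]
grasp in lathe [-83.98 178.72 206.7 ] tool z tilt deg -20.445548221914002 lever est 0.7070634683530763 R 0.15444572125017056 guard est 0.033593067059389026 R 0.19405415010273322
time: 13.0
tool_pos: [0.5317, 0.1981, 0.1933]
tcp_rot: [0.263, 2.893, -0.031]
wrist_force: [9.9, 0.2, -5.3]
width: 0.268
grip_force: 47.0
time: 13.8
tool_pos: [0.5473, 0.1953, 0.1963]
tcp_rot: [0.275, 3.009, -0.016]
wrist_force: [6.6, 0.8, -3.8]
width: 0.271
grip_force: 47.3
time: 14.6
tool_pos: [0.5629, 0.1925, 0.1974]
tcp_rot: [0.286, 3.126, 0.001]
wrist_force: [6.3, 1.4, -2.7]
width: 0.271
grip_force: 47.5
time: 15.4
tool_pos: [0.5786, 0.1897, 0.1967]
tcp_rot: [-0.276, -3.015, -0.017]
wrist_force: [5.0, 2.0, -1.5]
width: 0.268
grip_force: 47.7
time: 16.2
tool_pos: [0.5941, 0.187, 0.194]
tcp_rot: [-0.265, -2.899, -0.032]
wrist_force: [6.0, 2.2, -1.0]
width: 0.269
grip_force: 47.9
t 16.2 pos [0.59 0.19 0.19] q [ 0.21  0.33  1.61  0.09  1.42 -1.2 ] F [ 6.   2.2 -1. ] grip 47.9 w 23.0
shift mm [-17.02  -0.74   1.35] turn deg [ 0.12  6.78 -0.24]
grasp in lathe [  4.4  178.77 212.53] tool z tilt deg 13.2731356613774 lever est 0.12533591069608252 R 0.1544154355432679 guard est 0.32503163638350535 R 0.11704792204736937
```

```bash
python3 -m inch '[-2,0,0,0,0.84,0,15,-2,0,0,0,0.84,0,15,-2,0,0,0,0.84,0,15,-2,0,0,0,0.84,0,15,-2,0,0,0,0.84,0,15,-2,0,0,0,0.84,0,15,-1.5,0,0,0,0.6,0,15,-1.5,0,0,0,0.6,0,15]'
python3 -m inch '[-0.8,0,0,0,0.3,0,15,-0.8,0,0,0,0.3,0,15,-0.8,0,0,0,0.1,0,15,-0.7,0,0,0,0,0,15,-0.7,0,0,0,0,0,15,-0.7,0,0,0,0,0,15,0,0,0,0,0,0,15,0,0,0,0,0,0,15]'
python3 -c "
from w import *
delta(lever(0.0,.135))"
```

```text
time: 17.0
tool_pos: [0.6082, 0.1844, 0.1899]
tcp_rot: [-0.255, -2.79, -0.045]
wrist_force: [4.5, 2.1, 1.5]
width: 0.272
grip_force: 48.1
time: 17.8
tool_pos: [0.6097, 0.1842, 0.1894]
tcp_rot: [-0.253, -2.773, -0.047]
wrist_force: [-2.3, 2.4, 6.6]
width: 0.271
grip_force: 48.4
t 17.8 pos [0.61 0.18 0.19] q [ 0.19  0.44  1.49  0.13  1.55 -1.23] F [-2.3  2.4  6.6] grip 48.4 w 23.1
shift mm [-0.62 -0.8   0.44] turn deg [ 0.11 -0.49 -0.21]
grasp in lathe [ 22.54 178.76 207.23] tool z tilt deg 20.54286621571962 lever est 0.0029045363622052234 R 0.15444536955839935 guard est 0.38682236954694443 R 0.09936625488972978
```

```bash
python3 -m inch '[0,0,0,0,0,0,30,0,0,0,0,0,0,45,0,0,0,0,0,0,60,0,0,0,0,0,0,60,0,0,-20,0,0,0,60,0,0,-35,0,0,0,60,0,0,-40,0,0,0,60,0,0,-40,0,0,0,60]'
python3 - <<'E'
from w import *
delta(guard(0,np.radians(-25),.11))
im=viewer.read_camera("scene");h=cv2.cvtColor(im,cv2.COLOR_RGB2HSV).astype(int)
red=((h[...,0]<6)|(h[...,0]>174))&(h[...,1]>190)&(h[...,2]>90);red[:,:340]=0;red[:,420:]=0;red[:220]=0;red[300:]=0
ys,xs=np.nonzero(red);print("red",xs.min(),xs.max(),ys.min(),ys.max(),xs.mean(),ys.mean(),len(xs))
E
```

```text
time: 18.6
tool_pos: [0.6574, 0.1746, 0.3157]
tcp_rot: [-0.254, -2.774, -0.045]
wrist_force: [0.9, 0.8, 0.4]
width: 0.706
grip_force: 0.0
t 18.6 pos [0.66 0.17 0.32] q [ 0.16  0.46  1.22  0.12  1.79 -1.22] F [0.9 0.8 0.4] grip 0.0 w 60.3
shift mm [ 156.7  -178.64   95.98] turn deg [ -0.06 -45.46  -0.28]
grasp in lathe [ 71.16 177.79 333.46] tool z tilt deg 20.463624135498304 lever est -0.006725689065329832 R 0.2896950167860582 guard est 1.128962138157466 R 0.19065071839879708
red 375 381 252 256 379.2142857142857 254.57142857142858 14
```

```bash
python3 -m inch '[0,0,0,0,-7.6,0,60,0,0,0,0,-7.6,0,60,0,0,0,0,-7.6,0,60,0,0,0,0,-7.6,0,60,0,0,0,0,-7.6,0,60,0,0,0,0,-7.5,-0.3,60,22,-22,-6,0,0,0,60,22,-22,-6,0,0,0,60]'
python3 -m inch '[22,-22,-6,0,0,0,60,22,-22,-6,0,0,0,60,22,-22,-6,0,0,0,60,22,-22,-6,0,0,0,60,22,-22,-5,0,0,0,60,22,-22,-5,0,0,0,60,0,0,0,0,0,0,60,0,0,0,0,0,0,60]'
python3 - <<'E'
from w import *
delta(guard(0,np.radians(-25),.0))
im=viewer.read_camera("scene")[120:300,260:420];im2=viewer.read_camera("top")[150:290,190:430]
cv2.imwrite("pics/c2.png",np.hstack([cv2.resize(im,(400,450),interpolation=2),cv2.resize(im2,(400,450),interpolation=2)])[...,::-1])
E
```

```text
time: 19.45
tool_pos: [0.6034, 0.1396, 0.3061]
tcp_rot: [0.237, 2.695, -0.057]
wrist_force: [-0.2, -0.3, 0.7]
width: 0.706
grip_force: 0.0
time: 20.25
tool_pos: [0.45, 0.0329, 0.2825]
tcp_rot: [0.241, 2.693, -0.056]
wrist_force: [0.5, 1.4, 0.2]
width: 0.704
grip_force: 0.0
t 20.25 pos [0.45 0.03 0.28] q [ 0.11 -0.5   2.26 -0.15  0.97 -1.22] F [0.5 1.4 0.2] grip 0.0 w 60.1
shift mm [  3.11  -1.46 110.72] turn deg [-0.09  0.19 -0.01]
grasp in lathe [-122.6     1.67  299.67] tool z tilt deg -25.186716399089736 lever est 0.7215012573925006 R 0.2550723583680927 guard est 0.3172674285109353 R 0.27105723946317056
```

View pics/c2.png

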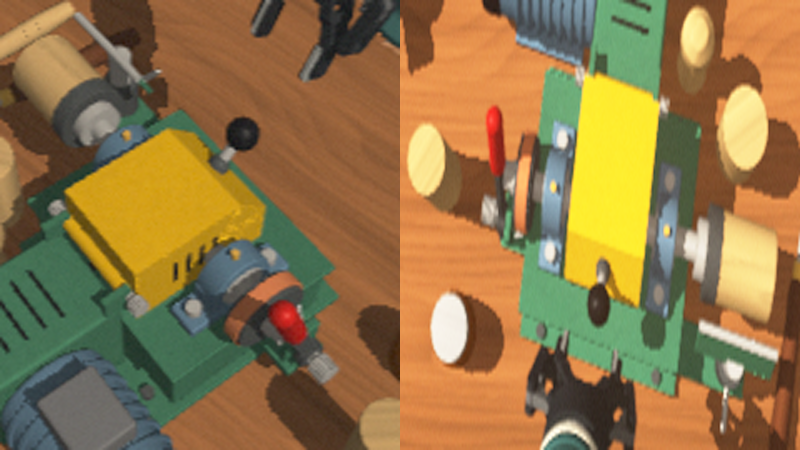

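The lever is back at rest (right crop, red at (494,140)). The gripper stands in line with the knob at (598,303).

```bash
python3 -m inch '[3,-1.4,14,0,0,0,60,0,0,15,0,0,0,60,0,0,15,0,0,0,60,0,0,15,0,0,0,60,0,0,15,0,0,0,60,0,0,15,0,0,0,60,0,0,14,0,0,0,60,0,0,11,0,0,0,60]'
python3 -m inch '[0,0,0,0,0,0,50,0,0,0,0,0,0,40,0,0,0,0,0,0,34,0,0,0,0,0,0,30,0,0,0,0,0,0,28,0,0,0,0,0,0,26,0,0,0,0,0,0,25,0,0,0,0,0,0,25]' 50
python3 -c "
from w import *
delta(guard(0,np.radians(-25)))"
```

```text
time: 21.15
tool_pos: [0.4957, 0.0242, 0.1768]
tcp_rot: [0.238, 2.695, -0.056]
wrist_force: [-0.6, 0.8, 0.0]
width: 0.702
grip_force: 0.0
time: 21.95
tool_pos: [0.4952, 0.0238, 0.1786]
tcp_rot: [0.24, 2.693, -0.055]
wrist_force: [-3.7, 2.3, 4.7]
width: 0.368
grip_force: 49.5
t 21.95 pos [0.5  0.02 0.18] q [ 0.07 -0.31  2.33 -0.17  0.7  -1.22] F [-3.7  2.3  4.7] grip 49.5 w 31.4
shift mm [ 0.65 -0.67 -2.89] turn deg [-0.06  0.18  0.04]
grasp in lathe [-76.47   0.68 195.83] tool z tilt deg -25.18139069581534 lever est 0.6841987456327633 R 0.1416650576593262 guard est -0.009565049940965187 R 0.18364182987307626
```

```bash
python3 -m inch '[-2.3,0,-3,0,1.25,0,25,-2.3,0,-3,0,1.25,0,25,-2.3,0,-3,0,1.25,0,25,-2.3,0,-3,0,1.25,0,25,-2.3,0,-3,0,1.25,0,25,-2.3,0,-3,0,1.25,0,25,-2.3,0,-3,0,1.25,0,25,-2.3,0,-3,0,1.25,0,25]' 60
python3 - <<'E'
from w import *
delta(guard(0.1745,np.radians(-15)))
im=viewer.read_camera("scene")[120:300,260:420];im2=viewer.read_camera("top")[150:290,190:430]
cv2.imwrite("pics/c3.png",np.hstack([cv2.resize(im,(400,450),interpolation=2),cv2.resize(im2,(400,450),interpolation=2)])[...,::-1])
E
```

```text
time: 22.75
tool_pos: [0.503, 0.0223, 0.2067]
tcp_rot: [0.256, 2.871, -0.036]
wrist_force: [-1.9, 3.9, -1.5]
width: 0.37
grip_force: 60.2
t 22.75 pos [0.5  0.02 0.21] q [ 0.03 -0.22  2.16 -0.07  0.94 -1.33] F [-1.9  3.9 -1.5] grip 60.2 w 31.6
shift mm [ 0.02 -0.65 -3.37] turn deg [-0.09 -0.07  0.03]
grasp in lathe [-65.38   0.68 225.07] tool z tilt deg -14.925559272313896 lever est 0.5636415103982477 R 0.16686864209949634 guard est 0.16091902150963888 R 0.18374540055830596
```

View pics/c3.png

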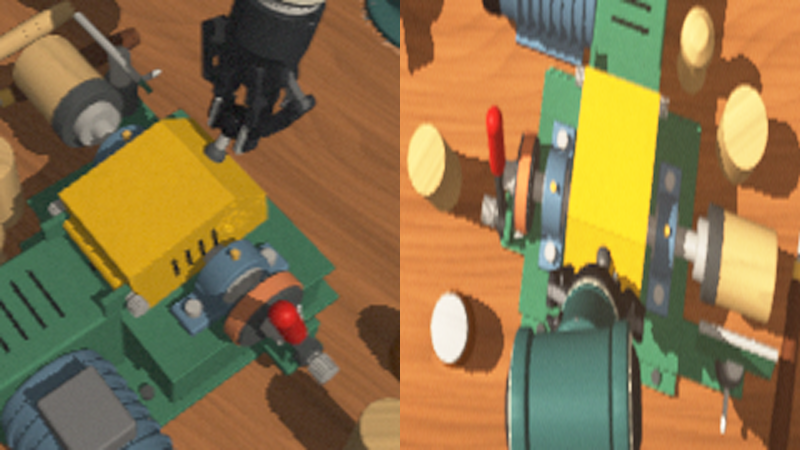

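The guard has lifted about 10° with the knob between the fingers (left crop, (235,130)). Carrying on.

```bash
python3 -m inch '[-2.3,0,-3,0,1.25,0,25,-2.3,0,-3,0,1.25,0,25,-2.3,0,-3,0,1.25,0,25,-2.3,0,-3,0,1.25,0,25,-2.3,0,-3,0,1.25,0,25,-2.3,0,-3,0,1.25,0,25,-2.3,0,-3,0,1.25,0,25,-2.3,0,-3,0,1.25,0,25]'
python3 -m inch '[-2.3,0,-3,0,1.25,0,25,-2.3,0,-3,0,1.25,0,25,-2.3,0,-3,0,1.25,0,25,-2.3,0,-3,0,1.25,0,25,-2.3,0,-3,0,1.25,0,25,-2.3,0,-3,0,1.25,0,25,-2.3,0,-3,0,1.25,0,25,-2.3,0,-3,0,1.25,0,25]'
python3 -c "
from w import *
delta(guard(0.5236,np.radians(5)))"
python3 -m inch '[-2.3,0,-3,0,1.25,0,25,-2.3,0,-3,0,1.25,0,25,-2.3,0,-3,0,1.25,0,25,-2.3,0,-3,0,1.25,0,25,-2.3,0,-3,0,1.25,0,25,-2.3,0,-3,0,1.25,0,25,-2.3,0,-3,0,1.25,0,25,-2.3,0,-3,0,1.25,0,25]'
python3 -c "
from w import *
delta(guard(0.698,np.radians(15)))"
```

```text
time: 23.65
tool_pos: [0.5164, 0.0199, 0.2343]
tcp_rot: [0.271, 3.044, -0.014]
wrist_force: [-3.3, 5.4, 0.9]
width: 0.367
grip_force: 61.2
time: 24.45
tool_pos: [0.5346, 0.0167, 0.2592]
tcp_rot: [-0.271, -3.042, -0.01]
wrist_force: [-2.7, 4.0, 1.6]
width: 0.368
grip_force: 61.3
t 24.45 pos [0.53 0.02 0.26] q [-0.02  0.04  1.81  0.01  1.38 -1.42] F [-2.7  4.   1.6] grip 61.3 w 31.4
shift mm [ 1.23 -0.68 -1.98] turn deg [-0.09 -0.02  0.02]
grasp in lathe [-26.7    0.71 278.1 ] tool z tilt deg 5.022855651022657 lever est 0.33472674824266696 R 0.2161216708620795 guard est 0.5200172134402545 R 0.18375899438961452
time: 25.25
tool_pos: [0.5566, 0.0127, 0.2801]
tcp_rot: [-0.256, -2.87, -0.031]
wrist_force: [-4.2, 3.6, 4.2]
width: 0.369
grip_force: 61.4
t 25.25 pos [0.56 0.01 0.28] q [-0.04  0.19  1.63  0.03  1.58 -1.44] F [-4.2  3.6  4.2] grip 61.4 w 31.5
shift mm [ 1.73 -0.7  -1.42] turn deg [-0.09  0.04 -0.  ]
grasp in lathe [ -1.07   0.72 298.48] tool z tilt deg 14.962049377535497 lever est 0.22828785406790147 R 0.23824155084762327 guard est 0.6984295084416212 R 0.18377136930258986
```

```bash
python3 -m inch '[-2.3,0,-3,0,1.25,0,25,-2.3,0,-3,0,1.25,0,25,-2.3,0,-3,0,1.25,0,25,-2.3,0,-3,0,1.25,0,25,-2.3,0,-3,0,1.25,0,25,-2.3,0,-3,0,1.25,0,25,-2.3,0,-3,0,1.25,0,25,-2.3,0,-3,0,1.25,0,25]'
python3 -m inch '[-2.3,0,-3,0,1.25,0,25,-2.3,0,-3,0,1.25,0,25,-2.3,0,-3,0,1.25,0,25,-2.3,0,-3,0,1.25,0,25,-2.3,0,-3,0,1.25,0,25,0,0,0,0,0,0,25,0,0,0,0,0,0,25,0,0,0,0,0,0,25]'
python3 - <<'E'
from w import *
delta(guard(0.95,np.radians(30)))
im=viewer.read_camera("scene")[100:300,240:440];im2=viewer.read_camera("top")[150:290,190:430]
cv2.imwrite("pics/c4.png",np.hstack([cv2.resize(im,(400,450),interpolation=2),cv2.resize(im2,(400,450),interpolation=2)])[...,::-1])
E
```

```text
time: 26.05
tool_pos: [0.5819, 0.0082, 0.2968]
tcp_rot: [-0.241, -2.698, -0.051]
wrist_force: [-1.1, 4.1, 5.4]
width: 0.366
grip_force: 61.5
time: 26.85
tool_pos: [0.599, 0.0052, 0.3047]
tcp_rot: [-0.231, -2.591, -0.062]
wrist_force: [-1.2, 3.4, 5.3]
width: 0.367
grip_force: 61.6
t 26.85 pos [0.6  0.01 0.3 ] q [-0.07  0.45  1.32  0.06  1.91 -1.45] F [-1.2  3.4  5.3] grip 61.6 w 31.4
shift mm [ 5.84 -0.76  3.82] turn deg [-0.08 -1.04 -0.02]
grasp in lathe [ 46.86   0.78 321.  ] tool z tilt deg 31.035283583377165 lever est 0.06153071917400044 R 0.2701639212075714 guard est 0.987557078814679 R 0.18384890935104034
```

View pics/c4.png

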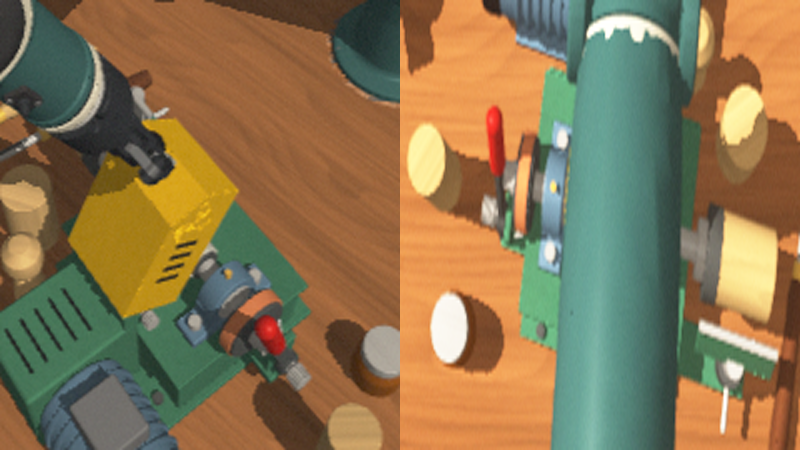

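The guard stands well open and still gripped at the knob (left crop, (155,160)). Bringing it slowly down to about 0.79.

```bash
python3 -m inch '[1.3,0,1.77,0,-0.725,0,25,1.3,0,1.77,0,-0.725,0,25,1.3,0,1.77,0,-0.725,0,25,1.3,0,1.77,0,-0.725,0,25,1.3,0,1.77,0,-0.725,0,25,1.3,0,1.77,0,-0.725,0,25,1.3,0,1.77,0,-0.725,0,25,1.3,0,1.77,0,-0.725,0,25]'
python3 -m inch '[1.3,0,1.77,0,-0.725,0,25,1.3,0,1.77,0,-0.725,0,25,1.3,0,1.77,0,-0.725,0,25,1.3,0,1.77,0,-0.725,0,25,1.3,0,1.77,0,-0.725,0,25,1.3,0,1.77,0,-0.725,0,25,1.3,0,1.77,0,-0.725,0,25,1.3,0,1.77,0,-0.725,0,25]'
python3 -m inch '[0,0,0,0,0,0,25,0,0,0,0,0,0,25,0,0,0,0,0,0,25,0,0,0,0,0,0,25,0,0,0,0,0,0,25,0,0,0,0,0,0,25,0,0,0,0,0,0,25,0,0,0,0,0,0,25]'
python3 - <<'E'
from w import *
delta(guard(0.79,np.radians(20)))
im=viewer.read_camera("scene")[100:300,240:440]
cv2.imwrite("pics/c5.png",cv2.resize(im,(600,600),interpolation=2)[...,::-1])
E
```

```text
time: 27.75
tool_pos: [0.583, 0.008, 0.2973]
tcp_rot: [-0.24, -2.691, -0.052]
wrist_force: [-2.0, 3.5, 5.7]
width: 0.365
grip_force: 61.5
time: 28.55
tool_pos: [0.5678, 0.0108, 0.2883]
tcp_rot: [-0.249, -2.791, -0.041]
wrist_force: [-3.3, 3.0, 5.7]
width: 0.367
grip_force: 61.5
time: 29.35
tool_pos: [0.5677, 0.0108, 0.2882]
tcp_rot: [-0.249, -2.79, -0.041]
wrist_force: [-2.9, 2.3, 7.7]
width: 0.362
grip_force: 61.4
t 29.35 pos [0.57 0.01 0.29] q [-0.05  0.26  1.54  0.04  1.68 -1.45] F [-2.9  2.3  7.7] grip 61.4 w 30.9
shift mm [ 0.41 -0.73 -3.01] turn deg [-0.09  0.43 -0.01]
grasp in lathe [ 11.58   0.76 306.12] tool z tilt deg 19.565915726284047 lever est 0.1812920650050265 R 0.24763556083097016 guard est 0.7788878091259988 R 0.1837869492922204
```

View pics/c5.png

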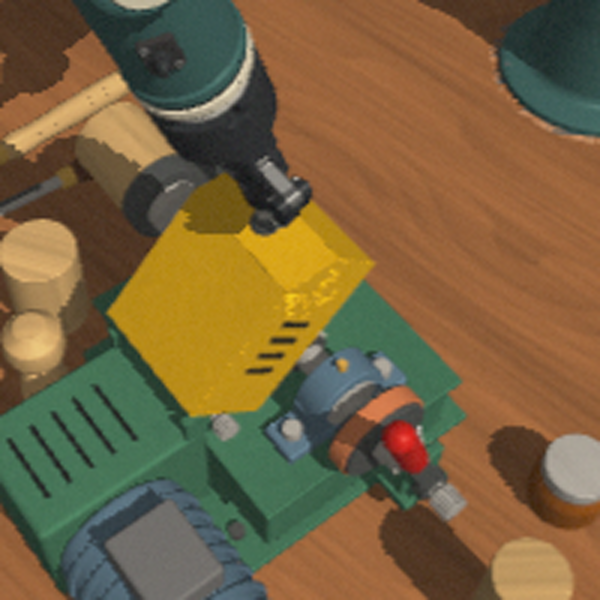

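The guard is held at about 0.78 to 0.79 rad, with the fingers on the knob at (280,195) and the lever at rest.

```bash
python3 -c "
from workcell import job
print(job.finish_job())"
```

```text
the job is handed in; nothing more can be done
None
```

I pulled the brake lever to its stop and eased it back to rest, then raised the guard to about 0.99 rad and brought it down to about 0.78 to 0.79 rad, just below the 0.85 rad balance point, still gripping the knob; I handed the job in at about 29 s, and no result came back.

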